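Weigh the jar from behind the display

TASK

The tall corked salt jar at the back of the wooden display board has to be weighed: first stand the bottle and the soap carton that are in front of it out of the way on the cork mat, then set the jar in the middle of the spring scale's pan and leave it there. After that put the bottle and the carton back upright on the board, each on the very place where it stood at the start, the carton as square to the board as before. Knock nothing over, and leave the short jar and the candle tin where they are.

Things in the scene. Friction and masses are not known exactly. Their poses are not given: they have to be found in the camera images.
- display: fixed wooden display board, 150 (its x, front to back) x 200 (its y) mm, top surface 8 mm above the table; low rail 8 mm thick and 18 mm high along its back edge (+x). Three dark flush round pads, 68 mm across, mark the places, in board axes: front left (-32, +55) mm, front right (-32, -55) mm, back middle (+18, 0) mm. Origin: centre of the underside; turned up to 0.4 rad about z
- bottle: dark slim bottle with a white cap, 38 mm diameter, 118 mm tall; body straight from its base to 91 mm up, then the narrower cap. Stands on one of the two front pads of the board (either one). Origin: centre of the underside, z up; about 0.14 kg
- carton: upright soap carton, 24 (its x, thickness) x 59 (its y, width) x 85 (its z) mm, standing on the other front pad with its broad face to the front of the board, turned at most 0.1 rad from square. Origin: centre of the underside; about 0.11 kg
- jar: the tall jar: corked glass jar of pink salt, 51 mm diameter, 74 mm tall with its cork, glass straight up to 65 mm; on the back pad of the board, behind the bottle and the carton. Origin: centre of the underside, z up; about 0.14 kg
- short_jar: the short jar, not to be moved: similar corked jar, blue salt, 51 mm diameter, 60 mm tall, standing on the table near its front edge, to the left or right. Origin: centre of the underside
- tin: round candle tin, not to be moved, 65 mm diameter, 35 mm high, on the table near its front edge, on the side away from the short jar. Origin: centre of the underside
- mat: fixed cork mat, 120 (its x) x 200 (its y) x 4 mm, to the left or the right of the board, turned up to 0.3 rad: the side area for the bottle and the carton, with room for both side by side along its y. Origin: centre of the underside
- pan_top (a point): centre of the floor of the spring scale's round steel pan, 83 mm above the table when empty; it moves with the pan. The pan is flat inside 116 mm diameter, with a rim 4 mm above the floor, and a thin ring 62 mm across round its middle; the white scale body under it is 130 x 150 mm. The scale is fixed, on the other side of the board from the mat
- scale_pan (a joint): how far the pan has sunk, m: 0 empty, up to 0.022; spring 120 N/m, so the jar sinks it by about 8 to 14 mm
There are look-alikes about, which are no part of the job. What is shaped like the jar but green, red or yellow is not meant.

How it is judged:
By the outcome, as a careful person would: the job done as asked, in the order asked, and still so for the second after the job is handed in, with the robot touching nothing.
It also fails if it takes over 128 s, if anything falls off the work surface, if the arm or the gripper's body presses on something with over 40 N, if the wrist force passes 120 N, or if a joint passes its speed limit or range.

ROBOT

A 6-joint arm with a two-finger parallel gripper is mounted at the origin on a cart in front of the work surface, level with it; the furniture and walls round the work are solid. World frame = base frame: x ahead of the robot, y to its left, z up, the work surface at z = 0. Lengths are in m, angles in rad, forces in N, time in s.
With the tool pointing down it reaches from about 0.375 to 0.975 m from the base axis. Payload 3.8 kg.
Tool frame: the origin (TCP) lies at the very end of the fingers, on their centre line; the grasp point (between the pads) lies 19 mm behind it; z points along the fingers, y is the line along which they close (so a half turn about z gives the same grasp; the last joint's range is limited). The gripper opens to 85 mm and grips with 20 to 120 N. Pads are 22 mm wide; open, the fingers measure 114 mm over their backs; the gripper's body (76 mm by 85 mm) begins 54 mm behind the grasp point. The pads swing forward as they close: fully open they stand 13 mm farther back than shut.
Start: joints at [-0.037, 0.264, 1.604, -0, 1.274, -0.037], TCP at [0.675, -0, 0.231] pointing down, gripper open.
Joint ranges: [-2.63, 2.63], [-0.94, 2.18], [0.31, 2.57], [-1.31, 4.45], [0, 2.66], [-2.55, 2.55]. Speed limits (rad/s): [2.57, 2.57, 3.14, 3.14, 3.14, 3.14].

INTERFACE

Orientations are given as a rotation vector (axis times angle).
In Python, from workcell import bot gives the robot as it stands.
- The arm moves only by the shell command python3 -m creep 'ROWS' [FORCE]. ROWS is JSON, a list of rows, each a list of 5 numbers: the shift along the tool's x, y, z in units of 0.05 m (1.0 is 0.05 m), then the turn about the tool's z in units of 0.1 rad (1.0 is 0.1 rad), then the opening, from 0 (shut) to 1 (fully open). In form: [[tx, ty, tz, spin, hand], ...]. A call has 1 to 20 rows; each row shifts and turns the commanded pose from where the row before left it, along the tool's axes as they then stand; what a row does not reach is not made up. A row lasts 1/8 s, in which the tool goes at most 62.5 mm and 10.7 degrees, less where a joint would pass 70% of its speed; a pose out of reach is approached as far as the arm can. A call with a number of a shift or a turn outside -1 to 1 is refused whole. A call with a gripper value outside its range is refused whole. The fingers move at their own pace and stop on an object; FORCE is the grip in N (left out, the last holds). Time passes only in rows, so rows that do not move let the fingers close. It gives the time, the measured TCP pose, the force, the opening and the grip force at its end, in the units of the state.
- bot.read_state(): the state, without advancing time (a new reading comes with each control period).
- bot.read_camera(name): name is "scene" or "side" or "wrist"; returns a dict with "pixels" (400x640x3 uint8, red, green, blue), "vfov" (degrees; the focal length in pixels is half the picture's height over the tangent of half this angle, whatever the lens; pixels are square), "cx", "cy" (the principal point, pixels), "world_to_cam" (4x4, takes a point from world to camera coordinates). Camera axes: x right, y down, z forward; pixel columns grow to the right and rows downward; lengths in m; the calibration is good to about 2 mm. The wrist camera is an equidistant fisheye: a pixel r from the principal point sees the ray r / f radians off the axis. A picture is of the moment at which its call begins. There is no depth.
- bot.finish_job(): hands the job in; it is judged then, once.
Trained networks look in a picture, given as the dict that the camera call returned (one of the last four; its "shot" number tells which), for a name from the list of things; names that differ only in an ending like _2 or _b are one class to them, and where a whole thing is asked for, a point or a joint stands for the part that bears it (a point fixed in the world has none). Each returns a list of dicts, best first, with "score" (0 to 1); they miss things now and then, are a little off and sometimes report something else, mostly with a low value. They report only what shows in the picture. A call takes as long as a camera call. They do not tell look-alikes from the thing itself.
- bot.look_for(target, picture): "bbox" ([left, top, right, bottom] in pixels, round what is visible of it).
- bot.regions_of(target, picture): "mask" (400x640 bool, what is visible of it) and "bbox" ([left, top, right, bottom] in pixels, round what is visible of it).
The state is a dict: "time": time; "q": joint angles; "joint_vel": joint speeds; "joint_torque": joint torques, N m; "tool_pos": TCP position; "tcp_rot": TCP orientation; "wrist_force": force on the tool from outside, world axes, zero at the start; "torque": the same for the moment, N m; "width": opening from 0.0 (shut) to 1.0 (fully open); "grip_force": force on a finger pad.
Only numpy, scipy, OpenCV 4.12 (cv2) and the standard library are available. Lean on these libraries where they do the work, as an engineer would, in place of code of your own. Each camera call takes 0.05 s, during which the arm holds its last target. There are 200 camera calls.

## Working session

There is one attempt and no reset: what is moved stays moved. The work goes in short steps, Python scripts to look and compute and a shell command to move; the robot and the scene stay as the last step left them, time stands still between calls to the robot, and variables do not carry over. Pictures are saved under pics/ and viewed, at most 14 in all, crops included, and the job is handed in when it is done.

```bash
ls; mkdir -p pics
python3 - <<'E'
from workcell import bot
import cv2,numpy as np
s=bot.read_state();print({k:np.round(v,3) for k,v in s.items()})
for n in("scene","side"):
    p=bot.read_camera(n);cv2.imwrite(f"pics/{n}0.png",p["pixels"][:,:,::-1])
    print(n,p["vfov"],p["cx"],p["cy"],np.round(p["world_to_cam"],3).tolist())
    for t in("display","bottle","carton","jar","short_jar","tin","mat","pan_top"):
        print(t,[(round(r["score"],2),np.round(r["bbox"]).tolist()) for r in bot.look_for(t,p)][:4])
E
```

```text
pics
{'time': np.float64(0.0), 'q': array([-0.037,  0.265,  1.605,  0.   ,  1.274, -0.037]), 'joint_vel': array([-0.   , -0.001, -0.001,  0.   , -0.001,  0.   ]), 'joint_torque': array([ 1.0000e-03, -5.1512e+01, -3.6731e+01, -0.0000e+00,  1.3000e-02,
        0.0000e+00]), 'tool_pos': array([0.674, 0.   , 0.23 ]), 'tcp_rot': array([-2.22e+00, -2.22e+00,  2.00e-03]), 'wrist_force': array([0.328, 0.16 , 0.738]), 'torque': array([ 0.028,  0.024, -0.016]), 'grip_force': np.float64(0.0), 'width': np.float64(1.0)}
scene 56.81144584654932 319.7588005550605 196.1219670631267 [[0.855, -0.519, -0.018, -0.42], [-0.254, -0.389, -0.886, 0.227], [0.452, 0.762, -0.464, 0.884], [0.0, 0.0, 0.0, 1.0]]
display [(0.86, [305.0, 200.0, 385.0, 244.0])]
bottle [(0.79, [349.0, 195.0, 362.0, 235.0])]
carton [(0.96, [312.0, 191.0, 335.0, 219.0])]
jar [(0.87, [296.0, 234.0, 316.0, 266.0]), (0.84, [270.0, 222.0, 289.0, 250.0]), (0.8, [341.0, 194.0, 353.0, 220.0]), (0.56, [313.0, 170.0, 329.0, 194.0])]
short_jar []
tin [(0.86, [299.0, 261.0, 332.0, 291.0])]
mat [(0.82, [353.0, 256.0, 450.0, 323.0])]
pan_top [(0.75, [254.0, 161.0, 293.0, 177.0])]
side 49.3363771189865 317.4667771215479 203.03268114149796 [[-0.996, -0.086, -0.023, 0.509], [-0.017, 0.44, -0.898, 0.074], [0.087, -0.894, -0.44, 1.221], [0.0, 0.0, 0.0, 1.0]]
display [(0.86, [259.0, 212.0, 329.0, 250.0])]
bottle [(0.92, [290.0, 177.0, 302.0, 216.0])]
carton [(0.65, [302.0, 199.0, 316.0, 238.0])]
jar [(0.93, [364.0, 199.0, 382.0, 227.0]), (0.91, [340.0, 214.0, 362.0, 243.0]), (0.87, [254.0, 236.0, 276.0, 274.0]), (0.74, [274.0, 200.0, 293.0, 226.0])]
short_jar [(0.95, [355.0, 232.0, 375.0, 261.0])]
tin [(0.62, [362.0, 186.0, 377.0, 202.0])]
mat [(0.57, [304.0, 169.0, 345.0, 196.0])]
pan_top [(0.91, [285.0, 247.0, 343.0, 284.0])]
```

Run:
```python
import cv2
a=cv2.imread("pics/scene0.png")[140:340,220:480];cv2.imwrite("pics/s1.png",cv2.resize(a,None,fx=3,fy=3,interpolation=2)[:600])
a=cv2.imread("pics/side0.png")[150:300,230:430];cv2.imwrite("pics/d1.png",cv2.resize(a,None,fx=4,fy=4,interpolation=2)[:600])
```

```text
(no output)
```

View pics/s1.png

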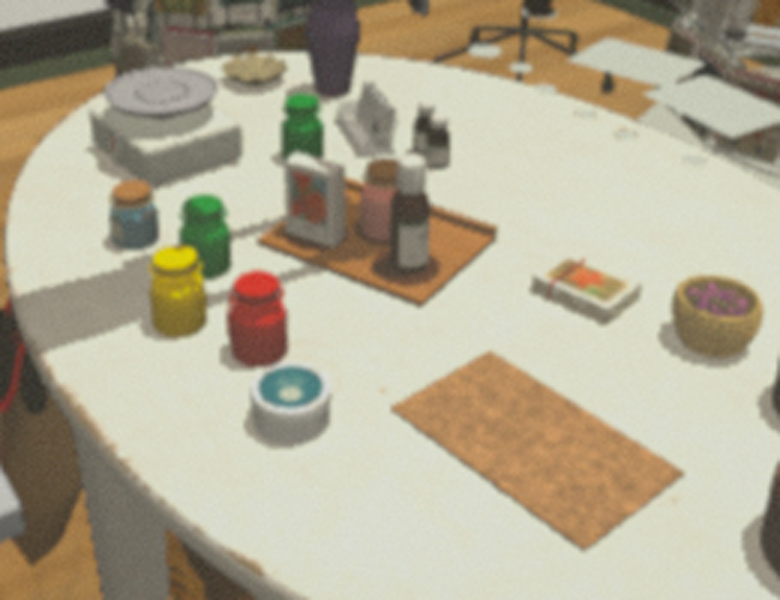

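View pics/d1.png

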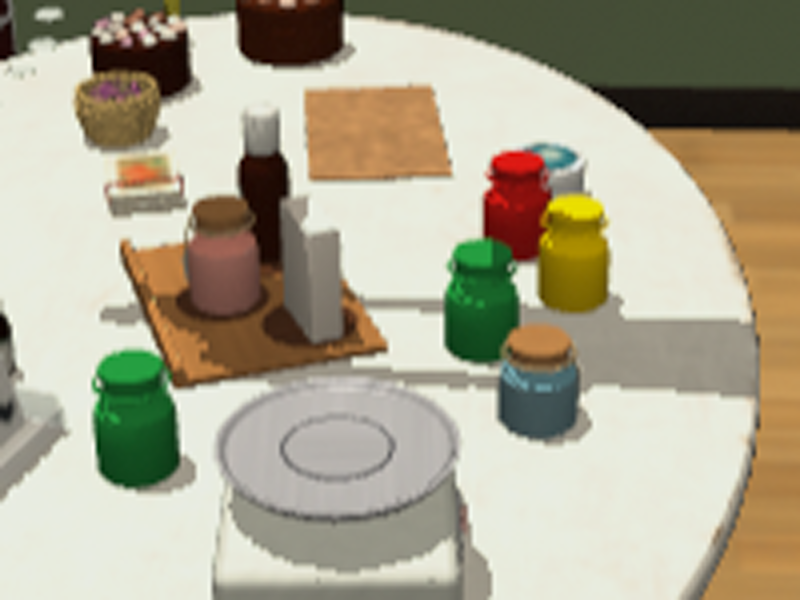

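```bash
cat > h.py <<'E'
from workcell import bot
import cv2,numpy as np
from scipy.optimize import least_squares
from scipy.spatial.transform import Rotation as Ro
def f(p): return 200/np.tan(np.radians(p["vfov"]/2))
def proj(p,X):
    X=np.atleast_2d(X);W=np.array(p["world_to_cam"]);c=X@W[:3,:3].T+W[:3,3]
    if p["name"]=="wrist":
        r=np.hypot(c[:,0],c[:,1]);th=np.arctan2(r,c[:,2]);k=f(p)*th/np.maximum(r,1e-9)
    else: k=f(p)/c[:,2]
    return np.c_[p["cx"]+k*c[:,0],p["cy"]+k*c[:,1]]
def back(p,uv,z):
    W=np.array(p["world_to_cam"]);d=(np.array(uv,float)-[p["cx"],p["cy"]])/f(p)
    if p["name"]=="wrist":
        th=np.hypot(*d);d=np.r_[d/th*np.sin(th),np.cos(th)] if th>1e-9 else np.r_[0,0,1.]
    else: d=np.r_[d,1]
    o=-W[:3,:3].T@W[:3,3];d=W[:3,:3].T@d
    return (o+d*(z-o[2])/d[2])
def cam(n):
    p=dict(bot.read_camera(n));p["name"]=n;return p
def save(p,fn): cv2.imwrite(fn,np.ascontiguousarray(p["pixels"][:,:,::-1]))
def cyl(r,h,z0,x,y):
    a=np.linspace(0,2*np.pi,60);return np.array([[x+r*np.cos(t),y+r*np.sin(t),z] for z in(z0,z0+h) for t in a])
def bb(P): return np.r_[P.min(0),P.max(0)]
E
python3 - <<'E'
from h import *
P={n:cam(n) for n in("scene","side","wrist")}
for n in P: 
    W=np.array(P[n]["world_to_cam"]);print(n,f(P[n]),-W[:3,:3].T@W[:3,3])
p=P["wrist"];save(p,"pics/w0.png")
for t in("display","bottle","carton","jar","short_jar","tin","mat","pan_top"):
    print(t,[(round(r["score"],2),np.round(r["bbox"]).tolist()) for r in bot.look_for(t,p)][:5])
sc=P["scene"];sd=P["side"]
print("rough bottle",back(sc,(356,233),.008),back(sd,(296,214),.008))
print("carton",back(sc,(324,214),.008),back(sd,(309,233),.008))
print("mat",[back(sc,(220+u/3,140+v/3),.004).round(3) for u,v in((490,351),(392,408),(585,549),(683,473))])
print("board",[back(sc,(220+u/3,140+v/3),.008).round(3) for u,v in((259,240),(420,303),(496,233))])
print("boardside",[back(sd,(230+u/4,150+v/4),.008).round(3) for u,v in((180,384),(385,350))])
print("pan",back(sd,(230+338/4,150+448/4),.083),back(sc,(220+160/3,140+92/3),.083))
E
```

```text
scene 369.80397089054776 [ 0.01698029 -0.80265922  0.60347673]
side 435.4678926012089 [0.40211123 1.10206272 0.61526295]
wrist 309.70691628693146 [0.67463847 0.0678437  0.37322517]
display [(0.7, [178.0, 68.0, 336.0, 250.0])]
bottle [(0.57, [208.0, 204.0, 259.0, 260.0])]
carton [(0.93, [157.0, 112.0, 224.0, 175.0])]
jar [(0.8, [62.0, 167.0, 111.0, 211.0]), (0.69, [85.0, 115.0, 148.0, 157.0]), (0.67, [94.0, 222.0, 144.0, 267.0]), (0.64, [225.0, 142.0, 281.0, 198.0]), (0.6, [257.0, 0.0, 298.0, 16.0])]
short_jar [(0.62, [71.0, 52.0, 122.0, 89.0]), (0.41, [178.0, 68.0, 337.0, 249.0])]
tin [(0.7, [108.0, 270.0, 149.0, 292.0])]
mat [(0.97, [220.0, 306.0, 252.0, 338.0]), (0.72, [109.0, 271.0, 145.0, 293.0])]
pan_top []
rough bottle [ 0.56599563 -0.08027713  0.008     ] [ 0.58064624 -0.05459999  0.008     ]
carton [0.54538031 0.06290039 0.008     ] [0.52950687 0.05756654 0.008     ]
mat [array([ 0.562, -0.207,  0.004]), array([ 0.445, -0.224,  0.004]), array([ 0.471, -0.419,  0.004]), array([ 0.587, -0.403,  0.004])]
board [array([0.48 , 0.062, 0.008]), array([ 0.551, -0.119,  0.008]), array([ 0.693, -0.06 ,  0.008])]
boardside [array([0.613, 0.13 , 0.008]), array([0.48 , 0.08 , 0.008])]
pan [0.48880518 0.31134367 0.083     ] [0.48778217 0.30578703 0.083     ]
```

View pics/w0.png

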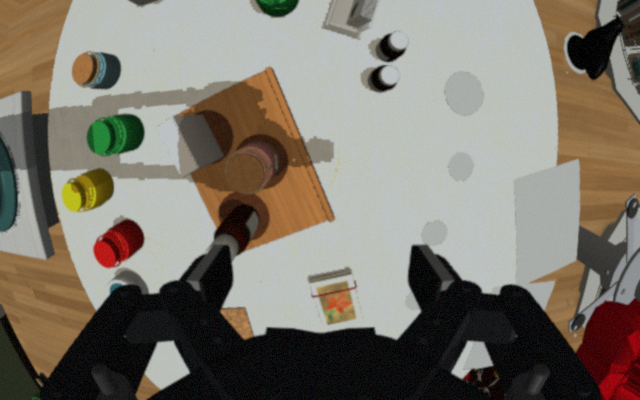

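The wrist view has up = +y and right = +x. The board corners are about (271,68), (333,219), (241,250) and (178,108). The carton is at (190,145), the pink jar at (253,165), and the bottle at (235,230), partly behind a finger. I'll shift the camera over the board.

```bash
python3 -m creep '[[-0.7,-0.5,0.1,0,1],[-0.7,-0.5,0.1,0,1],[-0.7,-0.5,0,0,1],[-0.3,0,0,0,1],[0,0,0,0,1],[0,0,0,0,1],[0,0,0,0,1]]'
python3 - <<'E'
from h import *
p=cam("wrist");save(p,"pics/w1.png")
import pickle
P=[p,cam("scene"),cam("side")]
for p in P:
    p["det"]={t:[(round(r["score"],2),np.round(r["bbox"],1).tolist()) for r in bot.look_for(t,p)][:6] for t in("bottle","carton","jar","display","mat","pan_top")}
    print(p["name"],p["det"])
pickle.dump(P,open("P1.pkl","wb"))
E
```

```text
time: 2.33
tool_pos: [0.6006, -0.119, 0.2212]
tcp_rot: [-2.22, -2.223, -0.0]
wrist_force: [0.3, 0.6, -0.5]
width: 1.002
grip_force: 0.0
wrist {'bottle': [(0.9, [279.5, 100.8, 320.0, 142.8])], 'carton': [(0.81, [223.0, 0.0, 281.2, 62.2])], 'jar': [(0.92, [117.3, 136.5, 172.7, 180.2]), (0.79, [128.5, 6.3, 192.1, 55.8]), (0.6, [83.7, 73.2, 142.0, 119.0]), (0.57, [295.8, 25.8, 346.7, 84.9])], 'display': [(0.61, [219.3, 0.7, 401.7, 170.2])], 'mat': [(0.77, [204.2, 241.2, 306.4, 336.5]), (0.68, [278.8, 105.0, 320.3, 145.2])], 'pan_top': []}
scene {'bottle': [], 'carton': [(0.66, [313.0, 193.3, 334.8, 221.8])], 'jar': [(0.82, [282.4, 203.5, 295.7, 236.3]), (0.69, [267.3, 222.4, 289.1, 252.8]), (0.56, [294.1, 232.3, 316.4, 265.5]), (0.55, [313.5, 173.3, 327.4, 194.4]), (0.54, [341.2, 192.2, 355.1, 220.1])], 'display': [(0.75, [306.8, 199.0, 384.7, 244.4])], 'mat': [(0.92, [352.3, 256.7, 450.6, 323.6]), (0.69, [306.2, 199.2, 385.1, 243.8])], 'pan_top': [(0.82, [255.9, 162.6, 294.4, 179.9])]}
side {'bottle': [(0.69, [288.3, 173.5, 303.6, 215.2])], 'carton': [(0.88, [299.8, 199.4, 314.5, 237.2])], 'jar': [(0.86, [353.1, 186.0, 366.1, 212.1]), (0.84, [361.8, 201.6, 381.2, 225.0]), (0.82, [276.1, 199.8, 294.4, 226.8]), (0.72, [338.8, 208.7, 359.4, 241.5]), (0.63, [253.1, 236.9, 275.2, 272.9])], 'display': [(0.57, [258.6, 211.1, 328.3, 250.1])], 'mat': [(0.88, [303.6, 172.1, 342.8, 195.3])], 'pan_top': [(0.84, [286.2, 246.5, 343.0, 280.8])]}
```

View pics/w1.png

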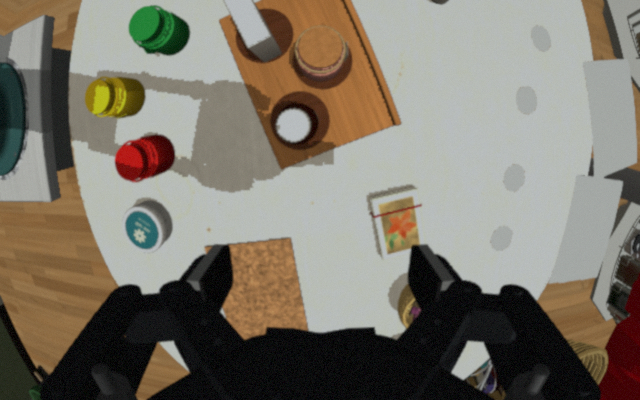

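Run:
```python
import cv2
a=cv2.imread("pics/w1.png")[0:175,210:410];cv2.imwrite("pics/w1c.png",cv2.resize(a,None,fx=3.4,fy=3.4,interpolation=2)[:600])
```

```text
(no output)
```

View pics/w1c.png

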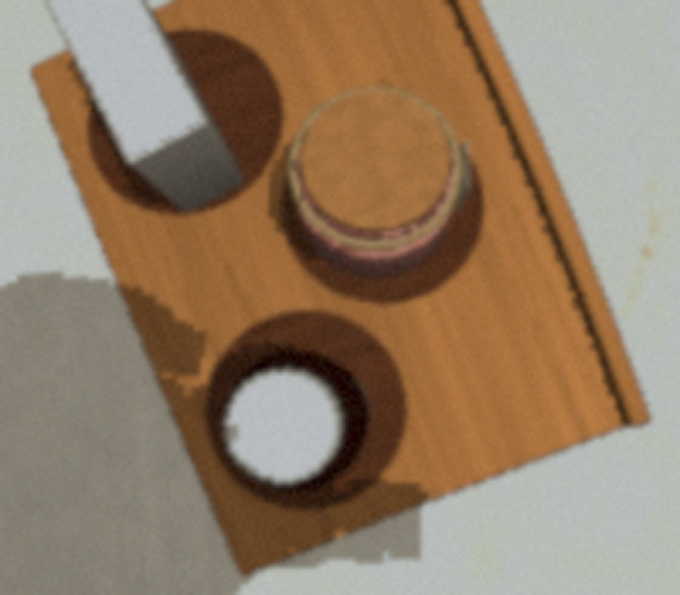

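Run:
```python
from h import *
import pickle
P=pickle.load(open("P1.pkl","rb"));p=P[0];B=lambda u,v,z:back(p,(210+u/3.4,v/3.4),z)
FL,FR=B(33,68,.008),B(243,573,.008);print("FL FR",FL,FR,np.hypot(*(FR-FL)[:2]))
d=(FL-FR)[:2];yaw=np.arctan2(d[1],d[0])-np.pi/2;R=np.array([[np.cos(yaw),-np.sin(yaw)],[np.sin(yaw),np.cos(yaw)]])
c=(FL+FR)[:2]/2+R@[.075,0];print("yaw",yaw,"centre",c)
loc=lambda X:(R.T@(X[:2]-c)*1000).round(1)
print("pad FR",loc(B(307,409.5,.008)),"rail foot",loc(B(628,424,.008)))
print("bottle cap",B(283,424,.126),loc(B(283,424,.126)), "capr",np.hypot(*(B(343,424,.126)-B(223,424,.126))[:2])/2)
print("jar cork",B(379,162,.082),loc(B(379,162,.082)),np.hypot(*(B(297,162,.082)-B(461,162,.082))[:2]))
A,Bq=B(208,122,.093),B(132,163,.093)
C,D=B(242,185,.008),B(183,208,.008)
print("carton top",A,Bq,loc(A),loc(Bq),np.hypot(*(A-Bq)[:2]),"bot",loc(C),loc(D),np.hypot(*(C-D)[:2]))
e1=B(150,10,.093)-A;e2=B(48,0,.093)-Bq
for e in(e1,e2): print("edge yaw",np.arctan2(e[1],e[0])-np.pi/2)
for t in [(115,30),(30,15),(0,0)]: print(loc(back(p,t,.03)))
# per-camera cylinder bbox fits
for nm,r,h,i in(("bottle",.019,.118,None),("jar",.0255,.074,None)):
    for q in P:
        for s,b in q["det"][nm]:
            s0=least_squares(lambda x:bb(proj(q,cyl(r,h,.008,*x)))-b,c,loss="soft_l1")
            print(nm,q["name"],s0.x.round(4),loc(s0.x),round(s0.cost,1))
print("mat",[back(p,t,.004).round(3) for t in((204,246),(291,237),(307,330))])
q=P[2];print("pan",back(q,(230+338/4,150+448/4),.083))
for q in P[1:]:
  for s,b in q["det"]["pan_top"]:
    s0=least_squares(lambda x:bb(proj(q,cyl(.06,.001,.086,*x)))-b,[.49,.31]);print("pan",q["name"],s0.x,s0.cost)
```

```text
FL FR [0.48232686 0.06767499 0.008     ] [ 0.55550757 -0.1141365   0.008     ] 0.1959868146895931
yaw 0.38266718793173005 centre [0.58849261 0.00477395]
pad FR [-33.2 -54.7] rail foot [ 66.6 -98.5]
bottle cap [ 0.58002473 -0.05920736  0.126     ] [-31.7 -56.2] capr 0.013505089892902132
jar cork [0.60170783 0.01005016 0.082     ] [14.2 -0. ] 0.04316016869182534
carton top [0.55803903 0.01965791 0.093     ] [0.53825418 0.0096893  0.093     ] [-22.7  25.2] [-44.8  23.3] 0.022154307725003944 bot [-24.4  25.1] [-45.6  25.9] 0.02120863738920869
edge yaw 0.44841958287567163
edge yaw 0.458442751153191
[-200.5  155.1]
[-352.2  299.6]
[-434.4  407.1]
bottle wrist [ 0.5839 -0.0576] [-27.5 -56.1] 13.1
bottle side [ 0.5794 -0.0674] [-35.4 -63.5] 0.2
jar wrist [ 0.395  -0.0864] [-213.6  -12.4] 17.6
jar wrist [0.424  0.0491] [-136.1  102.5] 9.0
jar wrist [ 0.353  -0.0143] [-225.6   70.2] 6.8
jar wrist [0.6015 0.0065] [12.8 -3.2] 5.2
jar scene [0.411 0.035] [-153.4   94.3] 4.8
jar scene [ 0.3443 -0.0288] [-239.1   60. ] 1.9
jar scene [ 0.3801 -0.114 ] [-237.6  -32.4] 1.4
jar scene [0.6155 0.1978] [ 97.1 169. ] 3.1
jar scene [0.6003 0.0104] [13.1  0.8] 2.0
jar side [ 0.3909 -0.0938] [-220.1  -17.7] 4.7
jar side [ 0.3566 -0.0112] [-221.1   71.8] 6.3
jar side [0.6015 0.0072] [13.  -2.6] 2.9
jar side [0.4185 0.0736] [-132.   127.3] 0.5
jar side [0.6187 0.2296] [112.  197.3] 1.0
mat [array([ 0.446, -0.217,  0.004]), array([ 0.564, -0.202,  0.004]), array([ 0.582, -0.352,  0.004])]
pan [0.48880518 0.31134367 0.083     ]
pan scene [0.48790256 0.28983093] 5.990944604818035
pan side [0.48770899 0.32011212] 1.8303083806278608
```

The view gives a consistent board: yaw 0.383, centre (0.588, 0.005). The bottle is at (0.580, −0.059), and the carton is at about board (−36, 54), turned 0.07 rad. Next I'll go above the bottle and align with the board.

```bash
python3 -m creep '[[0.6,-0.2,0,0,1],[0.61,-0.21,0,0,1],[0,0,0,-1,1],[0,0,0,-1,1],[0,0,0,-1,1],[0,0,0,-0.83,1],[0,0,0,0,1],[0,0,0,0,1],[0,0,0,0,1]]'
python3 - <<'E'
from h import *
import pickle
p=cam("wrist");pickle.dump(p,open("P2.pkl","wb"));save(p,"pics/w2.png")
a=p["pixels"][60:360,100:500,::-1];cv2.imwrite("pics/w2c.png",cv2.resize(a,None,fx=2,fy=2,interpolation=2))
E
```

```text
time: 4.5
tool_pos: [0.5795, -0.0595, 0.2213]
tcp_rot: [1.759, 2.603, 0.0]
wrist_force: [0.4, -0.2, -0.4]
width: 0.998
grip_force: 0.0
```

View pics/w2c.png

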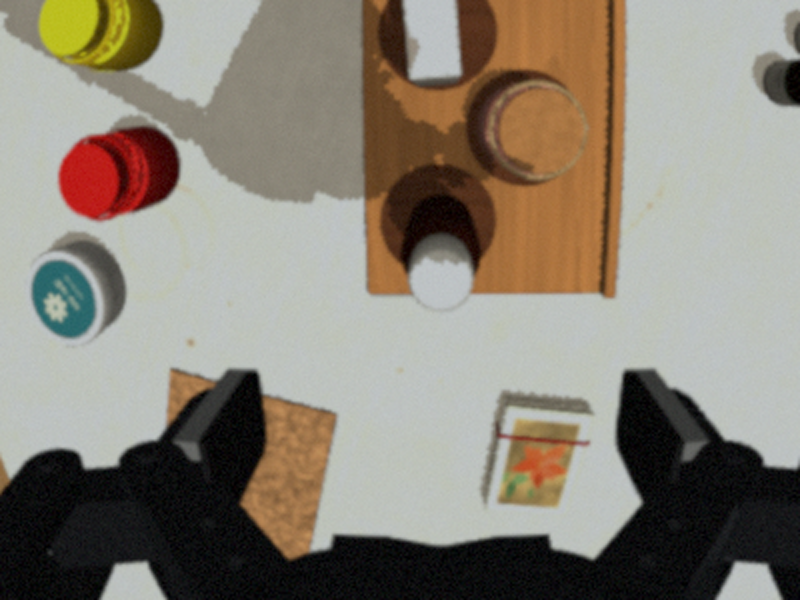

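The board's edges are vertical in this view, so the yaw is good. The bottle cap, at crop (441,272), is midway between the fingers.

Run:
```python
from h import *
import pickle
p=pickle.load(open("P2.pkl","rb"));B=lambda u,v,z:back(p,(100+u/2,60+v/2),z)
yaw=.383;R=Ro.from_euler("z",yaw).as_matrix()[:2,:2]
FL=B(368,293,.008);BR=B(603,293,.008);print("FR",FL,"railfoot",BR)
a=B(363,0,.008)-B(368,293,.008);print("board yaw",np.arctan2(a[1],a[0])-np.pi/2)
a=B(610,0,.008)-B(603,293,.008);print("board yaw",np.arctan2(a[1],a[0])-np.pi/2)
c=FL[:2]+R@[.075,.1];print("c",c)
loc=lambda X:(R.T@(X[:2]-c)*1000).round(1)
print("pads",loc(B(439.5,216,.008)))
print("cap",B(441,272,.126),loc(B(441,272,.126)))
print("cork",B(542,131,.082),loc(B(542,131,.082)))
for u,v in((409,80),(462,78)): print("carton top",loc(B(u,v,.093)))
e=B(404,0,.093)-B(409,80,.093);print(np.arctan2(e[1],e[0])-np.pi/2-yaw)
e=B(455,0,.093)-B(462,78,.093);print(np.arctan2(e[1],e[0])-np.pi/2-yaw)
```

```text
FR [ 0.55460123 -0.11438747  0.008     ] railfoot [ 0.68793867 -0.06116368  0.008     ]
board yaw 0.3824674961016359
board yaw 0.39285738318647945
c [0.58679683 0.00639516]
pads [-31.8 -53.2]
cap [ 0.57836795 -0.05619418  0.126     ] [-31.2 -54.9]
cork [0.60075426 0.01144786 0.082     ] [14.8 -0.5]
carton top [-44.8  21.7]
carton top [-22.   22.5]
0.05811831028247649
0.0858879162855879
```

```bash
python3 -m creep '[[0.03,0,0.6,0,1],[0,0,0.6,0,1],[0,0,0.6,0,1],[0,0,0.6,0,1],[0,0,0.5,0,1],[0,0,0.22,0,1],[0,0,0,0,1],[0,0,0,0,1],[0,0,0,0,0.5],[0,0,0,0,0.2],[0,0,0,0,0],[0,0,0,0,0],[0,0,0,0,0],[0,0,0,0,0],[0,0,0,0,0]]' 35
```

```text
time: 6.42
tool_pos: [0.5793, -0.0582, 0.066]
tcp_rot: [1.758, 2.603, 0.0]
wrist_force: [-1.4, -0.6, 5.4]
width: 0.433
grip_force: 35.1
```

```bash
python3 -m creep '[[0,0,-0.3,0,0],[0,0,-0.6,0,0],[0,0,-0.7,0,0],[0,0,-0.6,0,0],[-0.3,-0.2,0,0,0],[-0.59,-0.37,0,0,0],[-0.59,-0.37,0,0,0],[-0.59,-0.37,0,0,0],[-0.59,-0.37,0,0,0],[-0.59,-0.37,0,0,0],[-0.59,-0.37,0,0,0],[-0.59,-0.37,0,0,0],[-0.59,-0.37,0,0,0],[-0.3,-0.2,0,0,0],[0,0,0,0,0],[0,0,0,0,0]]'
```

```text
time: 8.43
tool_pos: [0.5222, -0.3666, 0.1746]
tcp_rot: [-1.757, -2.603, -0.001]
wrist_force: [-0.2, -0.8, -1.3]
width: 0.432
grip_force: 35.3
```

```bash
python3 -m creep '[[0,0,0.5,0,0],[0,0,0.6,0,0],[0,0,0.5,0,0],[0,0,0.3,0,0],[0,0,0.15,0,0],[0,0,0.1,0,0],[0,0,0.06,0,0],[0,0,0,0,0],[0,0,0,0,0]]'
```

```text
time: 9.55
tool_pos: [0.5228, -0.368, 0.0654]
tcp_rot: [1.758, 2.603, -0.0]
wrist_force: [-0.3, -0.3, -1.9]
width: 0.437
grip_force: 35.3
```

```bash
python3 -m creep '[[0,0,0.05,0,0],[0,0,0.03,0,0],[0,0,0,0,0],[0,0,0,0,0]]'
```

```text
time: 10.05
tool_pos: [0.5228, -0.368, 0.062]
tcp_rot: [1.758, 2.603, -0.0]
wrist_force: [-2.1, 0.6, 5.3]
width: 0.436
grip_force: 35.7
```

```bash
python3 -m creep '[[0,0,0,0,0.6],[0,0,0,0,1],[0,0,0,0,1],[0,0,-0.4,0,1],[0,0,-0.6,0,1],[0,0,-0.7,0,1],[0,0,-0.7,0,1],[0.3,0.15,-0.3,0,1],[0.6,0.32,0,0,1],[0.6,0.32,0,0,1],[0.6,0.32,0,0,1],[0.7,0.36,0,0,1],[0.7,0.36,0,0,1],[0.7,0.36,0,0,1],[0.6,0.34,0,0,1],[0.6,0.34,0,0,1],[0.4,0.23,0,0,1],[0.3,0.19,0,0,1],[0,0,0,-0.72,1],[0,0,0,0,1]]'; python3 -m creep '[[0,0,0,0,1],[0,0,0,0,1]]';  python3 - <<'E'
from h import *
import pickle
p=cam("wrist");pickle.dump(p,open("P3.pkl","wb"));save(p,"pics/w3.png")
a=p["pixels"][20:320,120:520,::-1];cv2.imwrite("pics/w3c.png",cv2.resize(a,None,fx=2,fy=2,interpolation=2))
E
```

```text
time: 12.55
tool_pos: [0.5608, -0.0226, 0.1956]
tcp_rot: [-1.663, -2.665, 0.0]
wrist_force: [-0.6, 1.1, -0.1]
width: 0.997
grip_force: 0.0
time: 12.8
tool_pos: [0.561, -0.0235, 0.1957]
tcp_rot: [-1.665, -2.664, 0.0]
wrist_force: [-0.3, 0.5, -0.5]
width: 0.998
grip_force: 0.0
```

View pics/w3c.png

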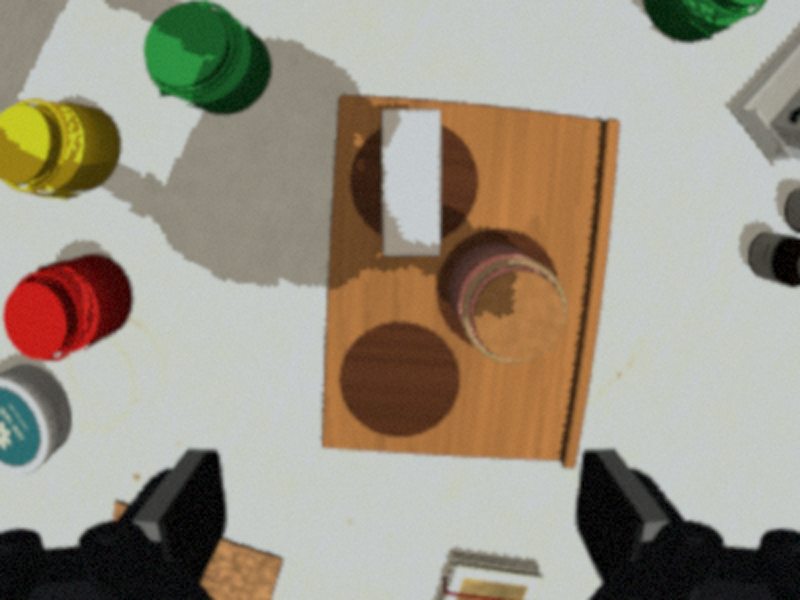

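The carton top spans x 382–441, y 109–257 and stands straight in this view, so the tool yaw of 0.455 matches it. Now I'll compute the offsets.

Run:
```python
from h import *
import pickle
p=pickle.load(open("P3.pkl","rb"));B=lambda u,v,z:back(p,(120+u/2,20+v/2),z)[:2]
s=bot.read_state();T=Ro.from_rotvec(s["tcp_rot"]).as_matrix();print("tool yaw",np.arctan2(T[1,1],T[0,1]))
K=[B(*k,.093) for k in((382,109),(441,109),(382,257),(441,257))]
m=np.mean(K,0);print("carton",m,"thick",np.hypot(*(K[1]-K[0])),np.hypot(*(K[3]-K[2])),"w",np.hypot(*(K[0]-K[2])))
for a,b in((0,2),(1,3)): e=K[a]-K[b];print("yaw",np.arctan2(e[1],e[0])-np.pi/2)
d=np.r_[m,.0]-np.r_[s["tool_pos"][:2],0];print("tool shift units",(T.T@d/.05).round(2))
FL,FR=B(339,95,.008),B(323,447,.008);e=FL-FR;y=np.arctan2(e[1],e[0])-np.pi/2;R=Ro.from_euler("z",y).as_matrix()[:2,:2]
c=(FL+FR)/2+R@[.075,0];print("board",y,c,np.hypot(*e),"carton loc",R.T@(m-c))
print("jar",B(516,308,.082),R.T@(B(516,308,.082)-c),"pads",R.T@(B(414,181,.008)-c),R.T@(B(400,379,.008)-c))
```

```text
tool yaw 0.45389060579512003
carton [0.53428318 0.0412363 ] thick 0.022900268932381646 0.023376896835158003 w 0.058757592834148706
yaw 0.4505519886552305
yaw 0.45866116327200457
tool shift units [1.4  0.09 0.  ]
board 0.387294886968788 [0.5871667  0.00549177] 0.1975467159829418 carton loc [-0.03546648  0.05307038]
jar [0.59732864 0.01409915] [0.01266017 0.00413185] pads [-0.0327049  0.0548868] [-0.03290192 -0.05412596]
```

```bash
python3 -m creep '[[0.5,0.03,0,0,0.8],[0.6,0.04,0,0,0.8],[0.3,0.02,0,0,0.8],[0,0,0.4,0,0.8],[0,0,0.6,0,0.8],[0,0,0.7,0,0.8],[0,0,0.7,0,0.8],[0,0,0.4,0,0.8],[0,0,0.2,0,0.8],[0,0,0,0,0.8],[0,0,0,0,0.4],[0,0,0,0,0.2],[0,0,0,0,0],[0,0,0,0,0],[0,0,0,0,0],[0,0,0,0,0],[0,0,0,0,0]]' 30
```

```text
time: 14.98
tool_pos: [0.5351, 0.0416, 0.0467]
tcp_rot: [1.663, 2.664, 0.001]
wrist_force: [-0.6, -0.2, 5.6]
width: 0.266
grip_force: 34.4
```

```bash
python3 -m creep '[[0,0,-0.3,0,0],[0,0,-0.6,0,0],[0,0,-0.7,0,0],[0,0,-0.4,0,0],[-0.3,-0.18,0,0,0],[-0.58,-0.34,0,0,0],[-0.58,-0.34,0,0,0],[-0.58,-0.34,0,0,0],[-0.58,-0.34,0,0,0],[-0.58,-0.34,0,0,0],[-0.58,-0.34,0,0,0],[-0.58,-0.34,0,0,0],[-0.58,-0.34,0,0,0],[-0.3,-0.16,0,0,0],[0,0,0.4,0,0],[0,0,0.6,0,0],[0,0,0.6,0,0],[0,0,0.3,0,0],[0,0,0,0,0],[0,0,0,0,0]]'
```

```text
time: 17.48
tool_pos: [0.5129, -0.261, 0.0516]
tcp_rot: [1.662, 2.664, 0.0]
wrist_force: [-0.4, -0.3, -1.1]
width: 0.263
grip_force: 33.6
```

```bash
python3 -m creep '[[0,0,0.08,0,0],[0,0,0.05,0,0],[0,0,0.05,0,0],[0,0,0,0,0],[0,0,0,0,0]]'
```

```text
time: 18.1
tool_pos: [0.5126, -0.2613, 0.0427]
tcp_rot: [1.663, 2.664, -0.0]
wrist_force: [-0.9, -0.0, 5.3]
width: 0.263
grip_force: 34.3
```

```bash
python3 -m creep '[[0,0,0,0,0.6],[0,0,0,0,0.9],[0,0,0,0,0.9],[0,0,-0.4,0,1],[0,0,-0.7,0,1],[0,0,-0.7,0,1],[0,0,-0.7,0,1],[0,0,-0.5,0,1],[0.25,0.36,0,0,1],[0.5,0.7,0,0,1],[0.5,0.7,0,0,1],[0.5,0.7,0,0,1],[0.5,0.7,0,0,1],[0.5,0.7,0,0,1],[0,0,0,0.69,1],[0,0,0,0,1],[0,0,0,0,1],[0,0,0,0,1]]';  python3 - <<'E'
from h import *
import pickle
p=cam("wrist");pickle.dump(p,open("P4.pkl","wb"));save(p,"pics/w4.png")
a=p["pixels"][40:300,190:450,::-1];cv2.imwrite("pics/w4c.png",cv2.resize(a,None,fx=2.3,fy=2.3,interpolation=2))
E
```

```text
time: 20.35
tool_pos: [0.6249, -0.0533, 0.1922]
tcp_rot: [1.754, 2.606, 0.0]
wrist_force: [1.4, 0.3, 0.2]
width: 1.0
grip_force: 0.0
```

View pics/w4c.png

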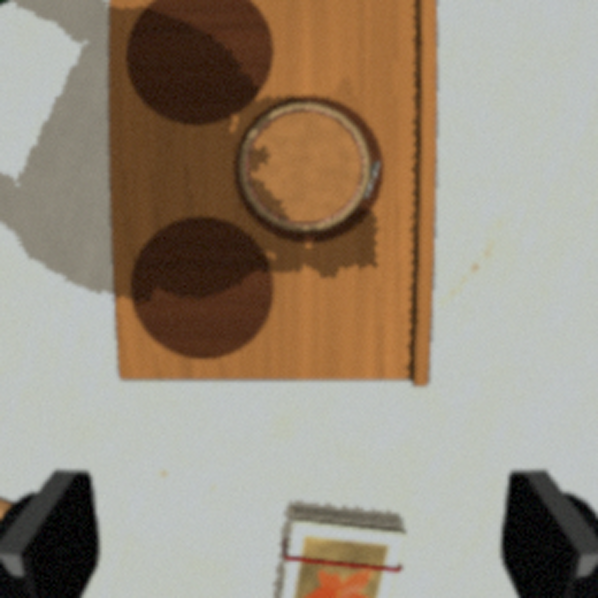

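The jar's rim is centred at about crop (306,166), seen from straight above.

Run:
```python
from h import *
import pickle
p=pickle.load(open("P4.pkl","rb"));s=bot.read_state();T=Ro.from_rotvec(s["tcp_rot"]).as_matrix();print("yaw",np.arctan2(T[1,1],T[0,1]))
m=back(p,(190+306/2.3,40+166/2.3),.075);print(m)
d=m-s["tool_pos"];d[2]=0;print((T.T@d/.05).round(2))
```

```text
yaw 0.38550234016115476
[0.60103    0.01188459 0.075     ]
[ 1.39  0.05 -0.  ]
```

```bash
python3 -m creep '[[0.4,0.02,0,0,1],[0.6,0.03,0,0,1],[0.39,0,0,0,1],[0,0,0.4,0,1],[0,0,0.6,0,1],[0,0,0.7,0,1],[0,0,0.7,0,1],[0,0,0.4,0,1],[0,0,0.2,0,1],[0,0,0,0,1],[0,0,0,0,0.8],[0,0,0,0,0.5],[0,0,0,0,0],[0,0,0,0,0],[0,0,0,0,0],[0,0,0,0,0]]' 35
python3 - <<'E'
from h import *
# refine pan centre via mask ellipse
for n in("scene","side"):
    p=cam(n)
    if n=="side": save(p,"pics/side2.png")
    for r in bot.regions_of("pan_top",p)[:1]: print(n,r["score"],r["bbox"])
    # project grid of candidate for info
    print(proj(p,cyl(.031,.0,.083,.488,.309)).min(0),proj(p,cyl(.031,.0,.083,.488,.309)).max(0))
E
```

```text
time: 22.4
tool_pos: [0.6024, 0.0126, 0.0434]
tcp_rot: [1.753, 2.605, 0.002]
wrist_force: [-0.9, 0.1, 5.5]
width: 0.581
grip_force: 37.2
scene 0.62 [255.3, 160.9, 294.8, 179.9]
[264.13505074 166.87320407] [281.83744598 173.96810374]
side 0.66 [283.5, 246.6, 344.2, 282.1]
[300.76462851 253.67531219] [329.17263605 269.60788961]
```

```bash
python3 -m creep '[[0,0,-0.3,0,0],[0,0,-0.6,0,0],[0,0,-0.7,0,0],[0,0,-0.7,0,0],[0,0,-0.7,0,0],[0.4,0,0,0,0],[0.6,0.02,0,0,0],[0.6,0.02,0,0,0],[0.6,0.02,0,0,0],[0.6,0.02,0,0,0],[0.6,0.02,0,0,0],[0.6,0.01,0,0,0],[0.6,0,0,0,0],[0.35,0,0,0,0],[0,0,0,0,0],[0,0,0,0,0]]'
python3 - <<'E'
from h import *
import pickle
p=cam("wrist");pickle.dump(p,open("P5.pkl","wb"))
a=p["pixels"][0:300,120:520,::-1];cv2.imwrite("pics/w5c.png",cv2.resize(a,None,fx=2,fy=2,interpolation=2))
E
```

```text
time: 24.6
tool_pos: [0.513, 0.2435, 0.1913]
tcp_rot: [1.754, 2.606, -0.002]
wrist_force: [-0.3, -1.3, -1.4]
width: 0.585
grip_force: 36.9
```

View pics/w5c.png

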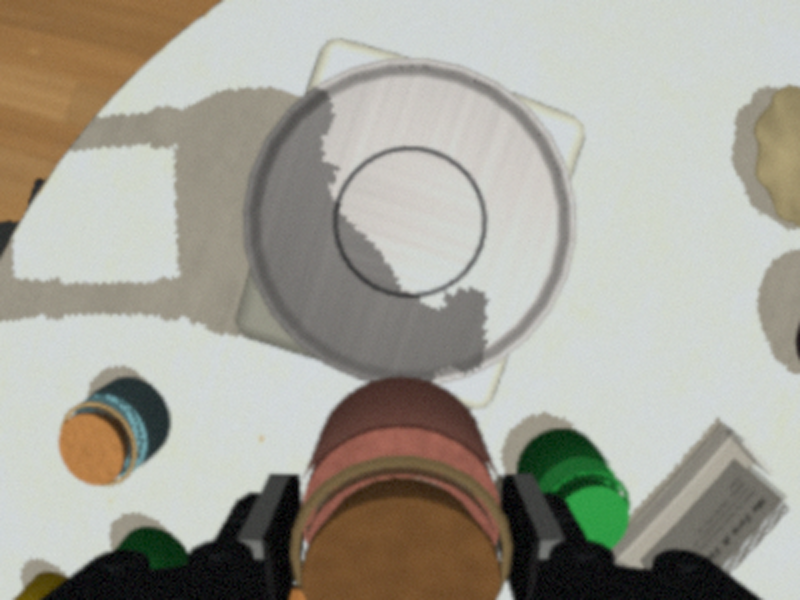

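The pan's ring is centred at crop (410.5,222), with the jar held upright in front of it.

Run:
```python
from h import *
import pickle
p=pickle.load(open("P5.pkl","rb"));s=bot.read_state();T=Ro.from_rotvec(s["tcp_rot"]).as_matrix()
B=lambda u,v:back(p,(120+u/2,v/2),.083)
m=B(410.5,222);print(m,np.hypot(*(B(334,222)-B(487,222))[:2]))
d=m-s["tool_pos"];d[2]=0;print((T.T@d/.05).round(2))
```

```text
[0.49024201 0.30998666 0.083     ] 0.06131452512355159
[ 1.41  0.08 -0.  ]
```

```bash
python3 -m creep '[[0.4,0.02,0,0,0],[0.6,0.04,0,0,0],[0.41,0.02,0,0,0],[0,0,0,0,0],[0,0,0.4,0,0],[0,0,0.5,0,0],[0,0,0.3,0,0],[0,0,0.2,0,0],[0,0,0.06,0,0],[0,0,0,0,0],[0,0,0,0,0]]'; python3 -m creep '[[0,0,0.05,0,0],[0,0,0.05,0,0],[0,0,0.05,0,0],[0,0,0,0,0],[0,0,0,0,0]]'
```

```text
time: 26.02
tool_pos: [0.4909, 0.3112, 0.1197]
tcp_rot: [1.754, 2.606, 0.002]
wrist_force: [0.3, -0.5, -0.9]
width: 0.581
grip_force: 36.9
time: 26.65
tool_pos: [0.4902, 0.3108, 0.1113]
tcp_rot: [-1.754, -2.606, 0.0]
wrist_force: [-0.1, 0.3, -0.7]
width: 0.584
grip_force: 36.9
```

```bash
python3 -m creep '[[0,0,0.04,0,0],[0,0,0.04,0,0],[0,0,0,0,0],[0,0,0,0,0],[0,0,0,0,0]]'
```

```text
time: 27.28
tool_pos: [0.4903, 0.3109, 0.1073]
tcp_rot: [-1.754, -2.606, 0.0]
wrist_force: [-0.5, 0.7, -0.9]
width: 0.586
grip_force: 36.9
```

Run:
```python
from h import *
F=[]
for i in range(6):
    p=cam("side");F.append(bot.read_state()["wrist_force"][2])
print(np.mean(F),F)
print([r["bbox"] for r in bot.look_for("pan_top",p)])
a=p["pixels"][190:310,260:380,::-1];b=cv2.imread("pics/side0.png")[190:310,260:380]
cv2.imwrite("pics/d3.png",cv2.resize(np.hstack([b,a]),None,fx=3.3,fy=3.3,interpolation=2))
```

```text
0.02273506710650476 [np.float64(0.19228512897615657), np.float64(-0.4161296250496899), np.float64(-0.15406660208875977), np.float64(0.7548207078455436), np.float64(-0.20423832838656), np.float64(-0.036260878657661866)]
[[284.6, 254.1, 344.3, 288.4]]
```

View pics/d3.png

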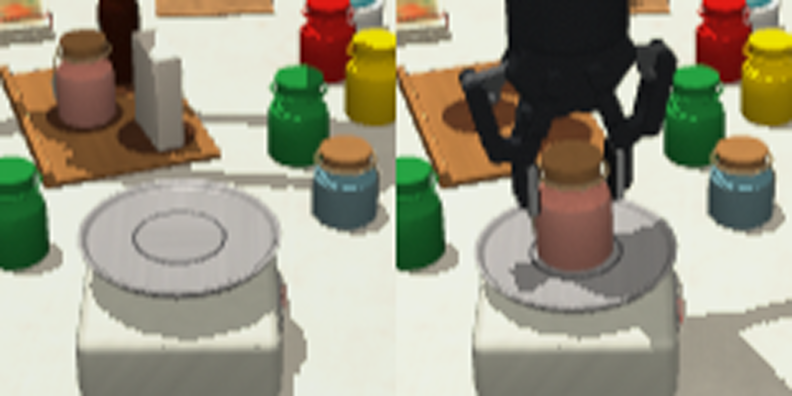

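The pan has sunk, the jar stands on the ring, and the mean wrist force is about 0. Releasing it gently.

```bash
python3 -m creep '[[0,0,0,0,0.62],[0,0,0,0,0.66],[0,0,0,0,0.75],[0,0,0,0,0.9],[0,0,0,0,1],[0,0,-0.2,0,1],[0,0,-0.4,0,1],[0,0,-0.6,0,1],[0,0,-0.8,0,1],[0,0,-0.6,0,1],[0,0,0,0,1]]'
python3 - <<'E'
from h import *
p=cam("side");a=p["pixels"][190:310,260:380,::-1]
q=cam("wrist");b=cv2.resize(np.ascontiguousarray(q["pixels"][:,:,::-1]),(576,360))
cv2.imwrite("pics/d4.png",np.hstack([cv2.resize(a,(220,360)),b]))
print([r["bbox"] for r in bot.look_for("pan_top",p)], [ (r["score"],r["bbox"]) for r in bot.look_for("jar",p)])
E
```

```text
time: 29.0
tool_pos: [0.4926, 0.3122, 0.2429]
tcp_rot: [1.752, 2.603, 0.013]
wrist_force: [-0.1, -0.0, -0.4]
width: 0.993
grip_force: 0.0
[[283.8, 252.1, 343.8, 283.6]] [(0.92, [340.4, 209.3, 358.7, 242.9]), (0.82, [363.0, 198.8, 379.3, 229.1]), (0.75, [254.7, 236.2, 273.9, 272.5]), (0.59, [353.0, 187.9, 365.8, 216.7]), (0.57, [298.2, 232.6, 325.2, 272.9])]
```

View pics/d4.png

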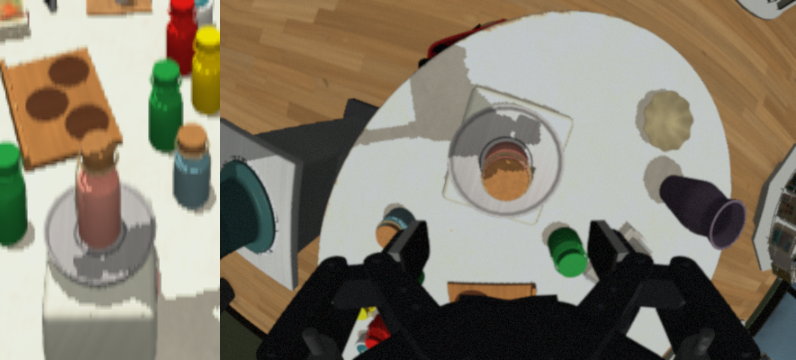

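The jar stands upright in the middle of the pan. Now the carton.

```bash
python3 -m creep '[[-0.4,-0.14,0,0,1],[-0.69,-0.25,0,0,1],[-0.69,-0.25,0,0,1],[-0.69,-0.25,0,0,1],[-0.69,-0.25,0,0,1],[-0.69,-0.25,0,0,1],[-0.69,-0.25,0,0,1],[-0.69,-0.25,0,0,1],[-0.69,-0.25,0,0,1],[-0.69,-0.25,0,0,1],[-0.69,-0.25,0,0,1],[-0.69,-0.25,0,0,1],[-0.69,-0.25,0,0,1],[-0.69,-0.25,0,0,1],[-0.69,-0.25,0,0,1],[-0.69,-0.25,0,0,1],[0,0,0,-0.69,1],[0,0,0,0,1],[0,0,0,0,1],[0,0,0,0,1]]'
python3 - <<'E'
from h import *
s=bot.read_state();T=Ro.from_rotvec(s["tcp_rot"]).as_matrix();print("yaw",np.arctan2(T[1,1],T[0,1]))
d=np.array([.5126,-.2613,.0427])-s["tool_pos"];print((T.T@d/.05).round(2))
E
```

```text
time: 31.7
tool_pos: [0.5122, -0.2599, 0.2371]
tcp_rot: [-1.663, -2.665, 0.0]
wrist_force: [-1.3, 0.1, 0.4]
width: 1.001
grip_force: 0.0
yaw 0.45500156928553176
[-0.03 -0.    3.89]
```

```bash
python3 -m creep '[[-0.03,0,0.4,0,0.8],[0,0,0.6,0,0.8],[0,0,0.7,0,0.8],[0,0,0.7,0,0.8],[0,0,0.7,0,0.8],[0,0,0.5,0,0.8],[0,0,0.27,0,0.8],[0,0,0,0,0.8],[0,0,0,0,0.8],[0,0,0,0,0.4],[0,0,0,0,0.2],[0,0,0,0,0],[0,0,0,0,0],[0,0,0,0,0],[0,0,0,0,0],[0,0,0,0,0]]' 30
python3 - <<'E'
from h import *
s=bot.read_state();T=Ro.from_rotvec(s["tcp_rot"]).as_matrix();print("yaw",np.arctan2(T[1,1],T[0,1]))
d=np.array([.5346,.0415,.0467])-s["tool_pos"];print((T.T@d/.05).round(2))
E
```

```text
time: 33.7
tool_pos: [0.5136, -0.262, 0.0446]
tcp_rot: [1.663, 2.664, 0.0]
wrist_force: [-1.4, 0.9, 5.6]
width: 0.268
grip_force: 33.3
yaw 0.45496688685999126
[ 5.27  3.04 -0.05]
```

```bash
python3 -m creep '[[0,0,-0.3,0,0],[0,0,-0.6,0,0],[0,0,-0.7,0,0],[0,0,-0.4,0,0],[0.3,0.18,0,0,0],[0.58,0.34,0,0,0],[0.58,0.34,0,0,0],[0.58,0.34,0,0,0],[0.58,0.34,0,0,0],[0.58,0.34,0,0,0],[0.58,0.34,0,0,0],[0.58,0.34,0,0,0],[0.58,0.34,0,0,0],[0.33,0.14,0,0,0],[0,0,0.4,0,0],[0,0,0.6,0,0],[0,0,0.5,0,0],[0,0,0.2,0,0],[0,0,0,0,0],[0,0,0,0,0]]'
python3 - <<'E'
from h import *
s=bot.read_state();T=Ro.from_rotvec(s["tcp_rot"]).as_matrix();print("yaw",np.arctan2(T[1,1],T[0,1]))
d=np.array([.5346,.0415,.0486])-s["tool_pos"];print((T.T@d/.05).round(3))
E
```

```text
time: 36.2
tool_pos: [0.5347, 0.0418, 0.0597]
tcp_rot: [1.663, 2.664, 0.001]
wrist_force: [-0.4, -0.5, -0.8]
width: 0.265
grip_force: 32.5
yaw 0.45491862579200876
[-0.005 -0.005  0.223]
```

```bash
python3 -m creep '[[0,0,0.1,0,0],[0,0,0.06,0,0],[0,0,0.05,0,0],[0,0,0,0,0],[0,0,0,0,0]]'
```

```text
time: 36.83
tool_pos: [0.534, 0.0418, 0.0486]
tcp_rot: [1.663, 2.665, 0.0]
wrist_force: [-1.5, -0.4, 1.9]
width: 0.267
grip_force: 32.9
```

```bash
python3 -m creep '[[0,0,0,0,0.3],[0,0,0,0,0.4],[0,0,0,0,0.6],[0,0,0,0,0.8],[0,0,-0.3,0,0.9],[0,0,-0.6,0,1],[0,0,-0.7,0,1],[0,0,-0.7,0,1],[0,0,-0.64,0,1],[-0.4,-0.02,0,0,1],[-0.6,-0.04,0,0,1],[-0.4,-0.03,0,0,1],[0,0,0,0,1],[0,0,0,0,1],[0,0,0,0,1]]'
python3 - <<'E'
from h import *
import pickle
o=pickle.load(open("P3.pkl","rb"));p=cam("wrist");pickle.dump(p,open("P6.pkl","wb"))
print(np.abs(np.array(o["world_to_cam"])-p["world_to_cam"]).max())
st=[cv2.resize(np.ascontiguousarray(q["pixels"][60:260,270:440,::-1]),None,fx=2.3,fy=2.3,interpolation=2) for q in(o,p)]
cv2.imwrite("pics/cmp.png",np.hstack(st))
E
```

```text
time: 38.7
tool_pos: [0.5601, -0.0224, 0.1949]
tcp_rot: [-1.662, -2.665, 0.0]
wrist_force: [0.6, 0.6, -0.6]
width: 0.997
grip_force: 0.0
0.0017303260036269918
```

View pics/cmp.png

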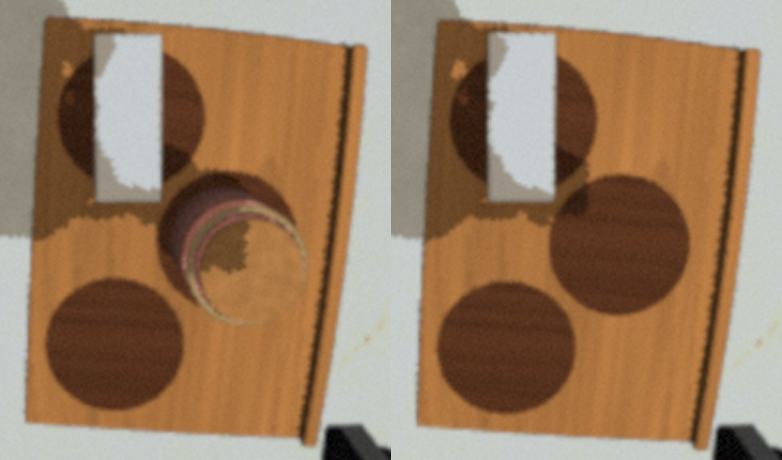

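The carton is back to within about 1 mm of its original picture, with its edges just as straight. Now the bottle.

```bash
python3 -m creep '[[-0.3,-0.19,0,0,1],[-0.6,-0.38,0,0,1],[-0.6,-0.38,0,0,1],[-0.6,-0.38,0,0,1],[-0.6,-0.38,0,0,1],[-0.6,-0.38,0,0,1],[-0.6,-0.38,0,0,1],[-0.6,-0.38,0,0,1],[-0.6,-0.38,0,0,1],[-0.6,-0.38,0,0,1],[-0.18,-0.1,0,0,1],[0,0,0,0.72,1],[0,0,0,0,1],[0,0,0,0,1],[0,0,0,0,1]]'
python3 - <<'E'
from h import *
s=bot.read_state();T=Ro.from_rotvec(s["tcp_rot"]).as_matrix();print("yaw",np.arctan2(T[1,1],T[0,1]))
d=np.array([.5228,-.368,.062])-s["tool_pos"];print((T.T@d/.05).round(2))
E
```

```text
time: 40.62
tool_pos: [0.5232, -0.3682, 0.1954]
tcp_rot: [-1.756, -2.605, -0.0]
wrist_force: [0.3, 0.8, 1.5]
width: 1.001
grip_force: 0.0
yaw 0.38432081231545956
[ 0.01 -0.01  2.67]
```

```bash
python3 -m creep '[[0,0,0.4,0,1],[0,0,0.6,0,1],[0,0,0.7,0,1],[0,0,0.6,0,1],[0,0,0.35,0,1],[0,0,0,0,1],[0,0,0,0,1],[0,0,0,0,0.6],[0,0,0,0,0.3],[0,0,0,0,0],[0,0,0,0,0],[0,0,0,0,0],[0,0,0,0,0],[0,0,0,0,0]]' 35
python3 - <<'E'
from h import *
s=bot.read_state();T=Ro.from_rotvec(s["tcp_rot"]).as_matrix();print(s["tool_pos"])
d=np.array([.5793,-.0582,.066])-s["tool_pos"];print((T.T@d/.05).round(2))
E
```

```text
time: 42.38
tool_pos: [0.5235, -0.3691, 0.0638]
tcp_rot: [1.757, 2.603, -0.0]
wrist_force: [-1.8, 0.2, 5.2]
width: 0.436
grip_force: 35.1
[ 0.52351221 -0.36910349  0.06377336]
[ 5.35  3.36 -0.05]
```

```bash
python3 -m creep '[[0,0,-0.4,0,0],[0,0,-0.6,0,0],[0,0,-0.7,0,0],[0,0,-0.5,0,0],[0.3,0.19,0,0,0],[0.59,0.37,0,0,0],[0.59,0.37,0,0,0],[0.59,0.37,0,0,0],[0.59,0.37,0,0,0],[0.59,0.37,0,0,0],[0.59,0.37,0,0,0],[0.59,0.37,0,0,0],[0.59,0.37,0,0,0],[0.33,0.21,0,0,0],[0,0,0,0,0],[0,0,0.5,0,0],[0,0,0.7,0,0],[0,0,0.5,0,0],[0,0,0.2,0,0],[0,0,0,0,0]]';  python3 -m creep '[[0,0,0,0,0],[0,0,0,0,0]]'
python3 - <<'E'
from h import *
s=bot.read_state();T=Ro.from_rotvec(s["tcp_rot"]).as_matrix();print(s["tool_pos"])
d=np.array([.5793,-.0582,.0678])-s["tool_pos"];print((T.T@d/.05).round(3))
E
```

```text
time: 44.88
tool_pos: [0.5783, -0.0583, 0.0771]
tcp_rot: [-1.758, -2.602, 0.001]
wrist_force: [-0.6, -0.3, -0.8]
width: 0.432
grip_force: 35.4
time: 45.12
tool_pos: [0.5802, -0.058, 0.0793]
tcp_rot: [1.757, 2.602, 0.002]
wrist_force: [0.4, 0.2, -1.8]
width: 0.434
grip_force: 35.4
[ 0.58015731 -0.05799728  0.07927637]
[ 0.003 -0.018  0.229]
```

```bash
python3 -m creep '[[0,0,0.1,0,0],[0,0,0.06,0,0],[0,0,0.05,0,0],[0,0,0,0,0],[0,0,0,0,0]]'
```

```text
time: 45.75
tool_pos: [0.5789, -0.0578, 0.0678]
tcp_rot: [-1.758, -2.604, 0.0]
wrist_force: [-2.0, 0.4, 5.8]
width: 0.432
grip_force: 35.8
```

```bash
python3 -m creep '[[0,0,-0.03,0,0.46],[0,0,0,0,0.5],[0,0,0,0,0.7],[0,0,0,0,1],[0,0,0,0,1],[0,0,-0.4,0,1],[0,0,-0.6,0,1],[0,0,-0.7,0,1],[0,0,-0.7,0,1],[-0.03,0,-0.64,0,1],[0,0,0,0,1],[0,0,0,0,1],[0,0,0,0,1]]'
python3 - <<'E'
from h import *
import pickle
o=pickle.load(open("P2.pkl","rb"));p=cam("wrist")
print(np.abs(np.array(o["world_to_cam"])-p["world_to_cam"]).max())
st=[cv2.resize(np.ascontiguousarray(q["pixels"][50:220,260:420,::-1]),None,fx=2,fy=2,interpolation=2) for q in(o,p)]
q=cam("side");st.append(cv2.resize(np.ascontiguousarray(q["pixels"][150:290,250:350,::-1]),(150,340)))
cv2.imwrite("pics/cmp2.png",np.hstack(st))
E
```

```text
time: 47.38
tool_pos: [0.5784, -0.0589, 0.2192]
tcp_rot: [-1.757, -2.601, 0.002]
wrist_force: [-0.9, -0.0, -0.7]
width: 0.999
grip_force: 0.0
0.002531848908710471
```

View pics/cmp2.png

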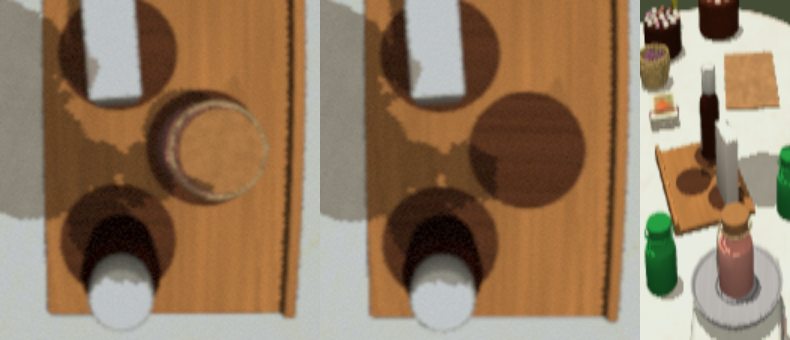

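The bottle and carton match their original picture to within about 1 mm, and the jar stands centred on the pan. The gripper is clear of everything, so I'm handing the job in.

```bash
python3 -m creep '[[0,0,-0.5,0,1],[0,0,0,0,1],[0,0,0,0,1]]'; python3 -c "
from workcell import bot
print(bot.finish_job())"
```

```text
time: 47.85
tool_pos: [0.5792, -0.0591, 0.2448]
tcp_rot: [-1.757, -2.603, 0.001]
wrist_force: [-0.7, -0.3, -1.0]
width: 0.998
grip_force: 0.0
the job is handed in; nothing more can be done
None
```

The job is handed in, at about 48 s of the 128 s allowed: the salt jar stands in the middle of the scale's pan, the bottle and carton are back upright within about 1 mm of where they started, and nothing was knocked over.

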